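# Change gear on the roller jar mill and start it

## Robot

A 6-joint arm with a two-finger parallel gripper is mounted at the origin on a cart in front of the work surface, level with it; the furniture and walls round the work are solid. World frame = base frame: x ahead of the robot, y to its left, z up, the work surface at z = 0. Lengths are in m, angles in rad, forces in N, time in s.
With the tool pointing down it reaches from about 0.275 to 0.725 m from the base axis. Payload 5.6 kg.
Tool frame: the origin (TCP) lies on the centre line of the jaws, within the pads' length; the fingertips stand 25 mm ahead of it and the grasp point (between the pads) lies 6 mm ahead of it (robot.finger_overhang is the distance from the TCP to the fingertips, in m); y points along the fingers, x is the direction in which the jaws open and shut, and the axes are right-handed (so a half turn about y gives the same grasp; the last joint's range is limited). The gripper opens to 85 mm and grips with 20 to 120 N. Pads are 22 mm wide; open, the fingers measure 114 mm over their backs; the gripper's body (76 mm by 85 mm) begins 54 mm behind the grasp point. The pads swing forward as they close: fully open they stand 13 mm farther back than shut.
Start: joints at [1.592, 0.255, 0.108, 0, -1.424, -0.285], TCP at [0.143, 0.531, 0.256] pointing down, gripper open.
Joint ranges: [-2.95, 2.95], [-1.21, 1.97], [-1.09, 1.5], [-2.87, 1.71], [-2.94, -0.07], [-3.05, 3.05]. Speed limits (rad/s): [2.57, 2.57, 3.14, 3.14, 3.14, 3.14].

## Interface

Orientations are given as a unit quaternion [x, y, z, w].
In Python, from station import robot gives the robot as it stands.
- The arm moves only by the tool carry_out, never from a script. Its argument "deltas" is a list of rows, each an object with "dp": the shift along the tool's x, y, z in cm, a list of three; "yaw": the turn about the tool's y in degrees; "claw": the closure in counts, from 0 (fully open) to 255 (shut). A call has 1 to 8 rows; each row shifts and turns the commanded pose from where the row before left it, along the tool's axes as they then stand; what a row does not reach is not made up. A row lasts 1/10 s, in which the tool goes at most 50 mm and 8.59 degrees, less where a joint would pass 70% of its speed; a pose out of reach is approached as far as the arm can. A call with a gripper value outside its range is refused whole. The fingers move at their own pace and stop on an object; the grip force is fixed at half the most. Time passes only in rows, so rows that do not move let the fingers close. It gives the time, the measured TCP pose, the force and the opening at its end, in the units of the state.
- robot.read_state(): the state, without advancing time (a new reading comes with each control period).
- robot.capture(name): name is "scene" or "top" or "wrist"; returns a dict with "frame" (480x640x3 uint8, red, green, blue), "mtx" (3x3 intrinsics, pixels), "cam_to_world" (4x4, takes a point from camera to world coordinates); the wrist camera has in their place "mount" (4x4, takes a point from camera to tool coordinates, whose origin is the TCP and whose axes are the tool frame's). Camera axes: x right, y up, looking along -z (the intrinsics and any distortion apply to the point x, -y, -z); pixel columns grow to the right and rows downward; lengths in m; the calibration is good to about 2 mm. A picture is of the moment at which its call begins: read the wrist's pose just before it. There is no depth.
- robot.finish_job(): hands the job in, once; it reports no verdict.
Trained networks look in a picture, given as the dict that the camera call returned (one of the last four; its "shot" number tells which), for a name from the list of things; names that differ only in an ending like _2 or _b are one class to them, and where a whole thing is asked for, a point or a joint stands for the part that bears it (a point fixed in the world has none). Each returns a list of dicts, best first, with "p" (0 to 1); they miss things now and then, are a little off and sometimes report something else, mostly with a low value. They report only what shows in the picture. A call takes as long as a camera call.
- robot.boxes_of(picture, thing): "position" ([column, row] in pixels, amid what is visible of it).
- robot.pinpoint(picture, thing): "position" ([column, row] in pixels: a listed point, or the origin of a listed thing).
The state is a dict: "t": time; "qpos": joint angles; "joint_velocities": joint speeds; "effort": joint torques, N m; "tcp_pos": TCP position; "orientation": TCP orientation; "force": force on the tool from outside, world axes, zero at the start; "moment": the same for the moment, N m; "finger_gap": finger opening in m.
Only numpy, scipy, OpenCV 4.12 (cv2) and the standard library are available. Lean on these libraries where they do the work, as an engineer would, in place of code of your own. Each camera call takes 0.05 s, during which the arm holds its last target.

## Task

The stopped jar mill stands in the wrong gear. With the fingertips only push its gear lever, gently and without ever gripping it, out of the right-hand lane, along the neutral channel and fully home into the slot of the middle lane that is nearest to the robot. Only when it is in gear press the start button on the mill's front panel right down and let it come up again, leaving the jar on the rollers and everything else on the bench where it stands.

Things in the scene. Friction and masses are not known exactly. Their poses are not given: they have to be found in the camera images.
- mill: white and grey bench jar mill, 280 mm wide (y), 180 deep (x), fixed. Origin under its middle on the bench; x points to its back, away from the robot, y to its left. Left: gearbox housing (x -90 to 90, y 20 to 140, top z 106 mm). Right: two black rollers along y (tops z 79) with the jar on them (top z 138); in front of them the flat button panel (x -90 to -34, y -138 to 20, top z 70)
- gate_centre (a point): middle of the top of the steel gate plate (104 mm square) on the gearbox housing, at x 0, y 80, z 110 mm of the mill. Three lanes run along x in it: the middle one and one 21 mm to each side; a neutral channel along y crosses them here, so each lane has a near and a far slot. All are 15 mm wide; the 10 mm lever stem runs against their edges; 6 mm tongues part the lanes
- yoke (a joint): sideways lean of the gear lever, rad: 0 = middle lane, +0.257 = right-hand lane (mill -y), -0.257 = left-hand lane; play in a lane about 0.03 either way. Its pivot lies 82 mm below point gate_centre. No spring: it stays where it is left; about 1 to 2 N at the ball moves it
- lever (a joint): fore-and-aft lean of the gear lever about the same pivot, rad: 0 = neutral channel, positive = ball away from the robot (mill +x), negative = towards it; about 0.28 at the closed ends of the middle lane, 0.27 in the outer ones. It can cross between lanes only within about 0.03 of 0. Starts anywhere along the right-hand lane. No spring: stays where it is left; 1 to 2 N at the ball
- lever_ball (a point): centre of the black ball knob, 32 mm in diameter, on top of the lever's steel stem, 150 mm from the pivot; z 178 mm when upright, 68 mm above the gate plate. It travels about 39 mm from lane to lane and 43 mm from neutral to the end of a lane
- start_top (a point): centre of the top face of the round grey start button, 28 mm across, standing 6 mm out of its 44 mm black collar on the mill's front panel; at x -62, y -60, z 88 mm in the mill's frame; pressed straight down
- start (a joint): travel of the start button, m: 0 = up, 0.006 = right down; a spring returns it; about 5 N to press it down
- pc_tower: black computer tower left of and behind the mill, fixed: 400 mm deep (x), 174 mm wide (y), 400 mm tall with a flat white scanner on top to 430 mm; origin under its middle; keep the arm and hand clear of it. A cabinet-sized white extractor stands as tall on the right of the mill, a monitor behind it
- jar: closed white ceramic milling jar with steel lid, 68 mm in diameter, 98 mm long, 0.5 kg, lying loose on the two rollers along the mill's y; origin on its axis near its middle
- spare_jar: a second such jar standing upright on the bench behind the mill, 98 mm tall; origin at its underside
- vial_1: sample vial with black cap, 27 mm in diameter, 68 mm tall, standing on the bench left of the mill; origin at its underside
- vial_2: another such vial beside it
- vial_3: a third such vial beside them
- beaker: small glass beaker, 55 mm in diameter, 71 mm tall, standing on the bench left of the mill; origin at its underside
- red_cap: ribbed screw cap, 37 mm in diameter, 18 mm tall, lying on the bench at the mill's left front corner; origin at its underside

How it is judged:
On the way, in this order (a step that is already met when the one before it is completed fails the run):
1. the gear lever is fully home in the near slot of the middle lane (value of joint lever below -0.235 rad and value of joint yoke between -0.06 and 0.06 rad), for 0.2 s.
2. the start button is pressed right down (value of joint start above 0.0048 m), for 0.1 s.
At the end, for the whole second after the job is handed in: the lever rests within about 7 mm (at the ball) of the closed near end of the middle lane (lever below -0.235 rad, yoke within 0.06 rad of 0), the start button has come up again (less than 1.5 mm down), and the jar, spare jar, vials, beaker and cap are within 20 mm of where they stood (all of step 1 and value of joint start below 0.0015 m and distance of each of jar, spare_jar, vial_1, vial_2, vial_3, beaker, red_cap from where it was at the start of the episode below 0.02 m); the robot touches nothing.
It fails at once if the start button is pressed (more than 2.5 mm) while the lever is not in gear in the near slot of the middle lane (value of joint start above 0.0025 m and not (value of joint lever below -0.235 rad and value of joint yoke between -0.06 and 0.06 rad)).
It fails at once if the gear lever is gripped or forced: more than 30 N between fingers and lever (contact force between the fingers and lever above 30 N).
It fails at once if a jar, vial, the beaker or the cap is pushed away or lifted (more than 20 mm) (distance of any of jar, spare_jar, vial_1, vial_2, vial_3, beaker, red_cap from where it was at the start of the episode above 0.02 m).
It also fails if it takes over 64 s, if anything falls off the work surface, if the arm or the gripper's body presses on something with over 40 N, if the wrist force passes 120 N, or if a joint passes its speed limit or range.

## Working session

There is one attempt and no reset: what is moved stays moved. The work goes in short steps, Python scripts to look and compute and a tool call to move; the robot and the scene stay as the last step left them, time stands still between calls to the robot, and variables do not carry over. Pictures are saved under pics/ and viewed, and the job is handed in when it is done.

Besides the shell and the picture viewer there is one more tool, called as name([rows], argument=value, ...), one row to a line, values as JSON. carry_out: Moves the arm, as the interface text tells. Its arguments: {"type":"object","properties":{"deltas":{"type":"array"}},"required":["deltas"]}

```bash
mkdir -p pics; ls
cat > h.py <<'E'
from station import robot
import numpy as np, cv2
from scipy.spatial.transform import Rotation as R
def cap(n,fn=None):
    s=robot.read_state(); p=robot.capture(n)
    if 'mount' in p:
        T=np.eye(4);T[:3,:3]=R.from_quat(s['orientation']).as_matrix();T[:3,3]=s['tcp_pos']
        p['c2w']=T@np.array(p['mount'])
    else: p['c2w']=np.array(p['cam_to_world'])
    if fn: cv2.imwrite('pics/'+fn,cv2.cvtColor(p['frame'],cv2.COLOR_RGB2BGR))
    return p
def ray(p,px):
    K=np.array(p['mtx']); d=np.array([(px[0]-K[0,2])/K[0,0],-(px[1]-K[1,2])/K[1,1],-1.])
    M=p['c2w']; d=M[:3,:3]@d; return M[:3,3],d/np.linalg.norm(d)
def atz(p,px,z):
    o,d=ray(p,px); return o+d*(z-o[2])/d[2]
def proj(p,X):
    M=np.linalg.inv(p['c2w']); c=M[:3,:3]@np.array(X)+M[:3,3]; K=np.array(p['mtx'])
    return np.array([K[0,0]*c[0]/-c[2]+K[0,2],-K[1,1]*c[1]/-c[2]+K[1,2]])
def tri(rs):
    A=sum(np.eye(3)-np.outer(d,d) for o,d in rs);b=sum((np.eye(3)-np.outer(d,d))@o for o,d in rs)
    return np.linalg.solve(A,b)
E
python3 - <<'E'
from h import *
print(robot.read_state())
for n in ['scene','top','wrist']:
    p=cap(n,n+'0.png'); print(n,p['c2w'].round(3).tolist(),np.array(p['mtx']).tolist(),[k for k in p])
    for t in ['mill','gate_centre','lever_ball','start_top','jar','pc_tower','beaker','red_cap','spare_jar','vial_1']:
        r=robot.pinpoint(p,t); print(t,[(np.round(a['position'],1).tolist(),round(a['p'],2)) for a in r[:3]])
E
```

```text
pics
{'t': 0.0, 'qpos': array([ 1.59161485e+00,  2.55754431e-01,  1.06969962e-01, -5.09250425e-04,
       -1.42389758e+00, -2.84598013e-01]), 'joint_velocities': array([-0.00146438, -0.00017906,  0.00155229,  0.00067046,  0.00043892,
        0.00056532]), 'effort': array([-1.03926093e-03, -3.86626697e+01,  2.37941140e+01,  5.36578149e+00,
       -6.17230646e-03, -3.78380122e-06]), 'tcp_pos': array([0.14321682, 0.53054523, 0.25537288]), 'orientation': array([ 0.4304203 , -0.56099493,  0.56185964, -0.42934461]), 'force': array([-0.06747432, -0.17394958,  0.93802267]), 'moment': array([-0.02136524,  0.02660242,  0.03150713]), 'finger_gap': 0.08549611205546583}
scene [[0.022, 0.643, -0.766, -0.142], [-1.0, 0.009, -0.021, -0.029], [-0.007, 0.766, 0.643, 0.731], [0.0, 0.0, 0.0, 1.0]] [[621.4217545100553, 0.0, 325.134058780853], [0.0, 621.4217545100553, 247.39609670912293], [0.0, 0.0, 1.0]] ['frame', 'mtx', 'cam_to_world', 'shot', 'c2w']
mill []
gate_centre [([340.4, 280.2], 0.77), ([281.2, 310.8], 0.3)]
lever_ball [([368.1, 266.2], 0.71)]
start_top [([439.9, 330.0], 0.85), ([268.4, 334.4],
[... 648 characters left out ...]
jar [([394.6, 241.2], 0.7)]
pc_tower []
beaker [([279.4, 234.4], 0.89), ([396.8, 244.0], 0.28)]
red_cap [([281.7, 297.5], 0.56), ([259.8, 269.6], 0.23)]
spare_jar [([315.4, 194.3], 0.68), ([356.6, 258.6], 0.61), ([339.2, 264.6], 0.52)]
vial_1 [([272.1, 256.7], 0.68), ([394.2, 238.9], 0.67), ([271.7, 279.2], 0.56)]
wrist [[-0.261, 0.922, 0.286, 0.215], [-0.965, -0.249, -0.077, 0.511], [0.0, -0.296, 0.955, 0.374], [0.0, 0.0, 0.0, 1.0]] [[340.9873493911317, 0.0, 319.7835927176409], [0.0, 340.9873493911317, 235.82398385742204], [0.0, 0.0, 1.0]] ['frame', 'mtx', 'mount', 'shot', 'c2w']
mill []
gate_centre []
lever_ball []
start_top []
jar []
pc_tower []
beaker []
red_cap []
spare_jar []
vial_1 []
```

View pics/scene0.png

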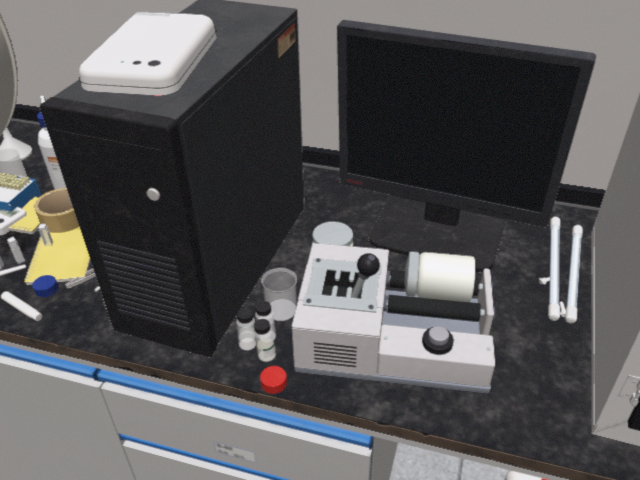

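View pics/top0.png

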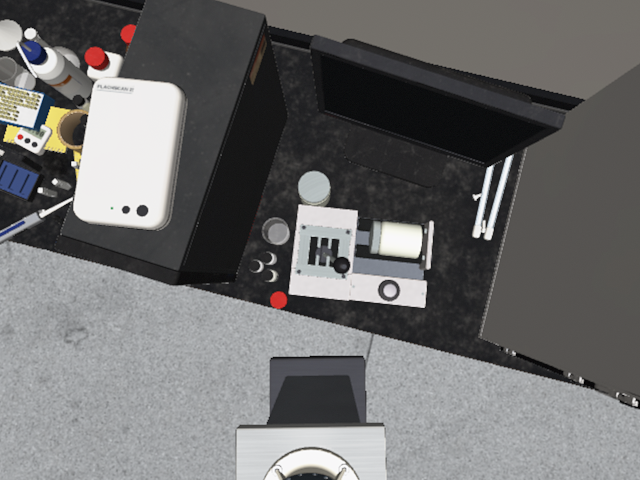

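Run:
```python
from h import *
s=robot.read_state(); M=R.from_quat(s['orientation']).as_matrix(); print(M.round(2).tolist())
a=cap('scene');b=cap('top')
for n,u,v in [('gate',(340.4,280.2),(321.6,254.6)),('ball',(368.1,266.2),(338.3,267.4)),('start',(439.9,330),(389.9,287)),('beaker',(282.9,308.5),(279.4,234.4)),('cap',(274.8,382.4),(281.7,297.5))]:
    X=tri([ray(a,u),ray(b,v)]); print(n,X.round(4),proj(a,X)-u,proj(b,X)-v)
print('mill',atz(b,(357.1,257),0), 'gate.11',atz(a,(340.4,280.2),.11),atz(b,(321.6,254.6),.11),'start',atz(a,(439.9,330),.088),atz(b,(389.9,287),.088), 'ball',atz(a,(368.1,266.2),.17),atz(b,(338.3,267.4),.17))
```

```text
[[-0.26, 0.0, 0.97], [-0.97, 0.0, -0.26], [-0.0, -1.0, 0.0]]
gate [ 0.5124 -0.0313  0.1205] [-0.83953979 -0.0231745 ] [ 0.61881228 -0.00124269]
ball [ 0.4857 -0.0651  0.1718] [-3.27060808 -0.05267341] [2.41235033 0.0546066 ]
start [ 0.4465 -0.1681  0.0896] [-1.85322737  0.04738874] [1.27346285 0.08562802]
beaker [0.5646 0.0618 0.0079] [-1.23021689 -0.08470774] [ 0.9035634  -0.02463185]
cap [ 0.4254  0.0614 -0.0038] [0.36370175 0.01985561] [-0.24108227  0.0118947 ]
mill [ 0.51183521 -0.10778236  0.        ] gate.11 [ 0.52359496 -0.03260936  0.11      ] [ 0.51293249 -0.03003468  0.11      ] start [ 0.44808569 -0.17097852  0.088     ] [ 0.44665559 -0.16574265  0.088     ] ball [ 0.48760156 -0.06966518  0.17      ] [ 0.48589451 -0.06077429  0.17      ]
```

The scene view shows the ball at (368,264), the gate at (340,282), the button at (438,335), the tower's foot corner at (212,353) and the red cap at (274,380). The lever sits in the right lane, leaning towards the robot.

Run:
```python
from h import *
a=cap('scene');b=cap('top')
for px in [(115,330),(212,353)]: print('tower foot',atz(a,px,0).round(3))
for px in [(50,105),(178,133),(300,12)]: print('tower top',atz(a,px,0.4).round(3))
print('top tower',[atz(b,px,.4).round(3) for px in [(62,249),(181,284),(287,110)]])
print('mill feet',[atz(a,px,0).round(3) for px in [(296,367),(490,385)]])
```

```text
tower foot [0.521 0.323 0.   ]
tower foot [0.476 0.162 0.   ]
tower top [0.502 0.303 0.4  ]
tower top [0.44  0.143 0.4  ]
tower top [0.805 0.032 0.4  ]
top tower [array([0.512, 0.31 , 0.4  ]), array([0.463, 0.152, 0.4  ]), array([0.696, 0.011, 0.4  ])]
mill feet [array([0.451, 0.032, 0.   ]), array([ 0.423, -0.25 ,  0.   ])]
```

carry_out([
  {"dp":[0,-1,0],"yaw":-5.2,"claw":255},
  {"dp":[0,-1,0],"yaw":-5.2,"claw":255},
  {"dp":[4.2,0,1.3],"yaw":0,"claw":255},
  {"dp":[4.2,0,1.3],"yaw":0,"claw":255},
  {"dp":[4.2,0,1.3],"yaw":0,"claw":255},
  {"dp":[4.2,0,1.3],"yaw":0,"claw":255},
])

```text
t: 2.45
tcp_pos: [0.1816, 0.3576, 0.2762]
orientation: [-0.479, 0.52, -0.52, 0.479]
force: [1.6, 0.2, 1.0]
finger_gap: 0.0002
```

carry_out([
  {"dp":[4.2,0,2.3],"yaw":0,"claw":255},
  {"dp":[4.2,0,2.3],"yaw":0,"claw":255},
  {"dp":[4.2,0,2.3],"yaw":0,"claw":255},
  {"dp":[4.2,0,2.3],"yaw":0,"claw":255},
  {"dp":[4.2,0,2.3],"yaw":0,"claw":255},
  {"dp":[4.2,0,2.3],"yaw":0,"claw":255},
])

```text
t: 3.05
tcp_pos: [0.2983, 0.095, 0.2768]
orientation: [-0.479, 0.52, -0.52, 0.48]
force: [1.5, 0.5, -0.5]
finger_gap: 0.0005
```

carry_out([
  {"dp":[3.5,0,1.6],"yaw":0,"claw":255},
  {"dp":[3.5,0,1.6],"yaw":0,"claw":255},
  {"dp":[3.5,0,2.2],"yaw":0,"claw":255},
  {"dp":[3.5,0,2.2],"yaw":0,"claw":255},
  {"dp":[3.5,0,2.2],"yaw":0,"claw":255},
  {"dp":[0,0,0],"yaw":0,"claw":255},
])

```text
t: 3.65
tcp_pos: [0.3824, -0.0894, 0.2757]
orientation: [-0.478, 0.522, -0.522, 0.477]
force: [-0.2, 0.1, -0.8]
finger_gap: 0.0
```

```bash
cat > look.py <<'E'
from h import *
import sys
tag=sys.argv[1]
print({k:np.round(v,4) for k,v in robot.read_state().items() if k in('t','tcp_pos','force')})
for n in ['wrist','scene','top']:
    p=cap(n,f'{n}{tag}.png')
    for t,z in [('gate_centre',.11),('lever_ball',.17),('start_top',.088),('mill',0)]:
        r=robot.pinpoint(p,t)
        print(n,t,[(np.round(a['position'],1).tolist(),round(a['p'],2),atz(p,a['position'],z).round(4)[:2].tolist()) for a in r[:2]])
E
python3 look.py 1
```

```text
{'t': np.float64(3.65), 'tcp_pos': array([ 0.3824, -0.0894,  0.2757]), 'force': array([-0.2278,  0.107 , -0.8139])}
wrist gate_centre [([228.6, 53.5], 0.62, [0.5168, -0.0337]), ([147.7, 95.0], 0.27, [0.4939, 0.0332])]
wrist lever_ball [([267.8, 79.0], 0.89, [0.4885, -0.068])]
wrist start_top [([401.2, 142.3], 0.67, [0.4401, -0.1659])]
wrist mill [([332.0, 78.3], 0.82, [0.5071, -0.1143])]
scene gate_centre []
scene lever_ball []
scene start_top []
scene mill []
top gate_centre [([323.7, 250.1], 0.86, [0.5217, -0.0343])]
top lever_ball [([339.4, 266.9], 0.84, [0.4868, -0.0628])]
top start_top [([393.3, 287.1], 0.6, [0.4463, -0.1725])]
top mill [([356.4, 258.5], 0.67, [0.5085, -0.1061])]
```

View pics/wrist1.png

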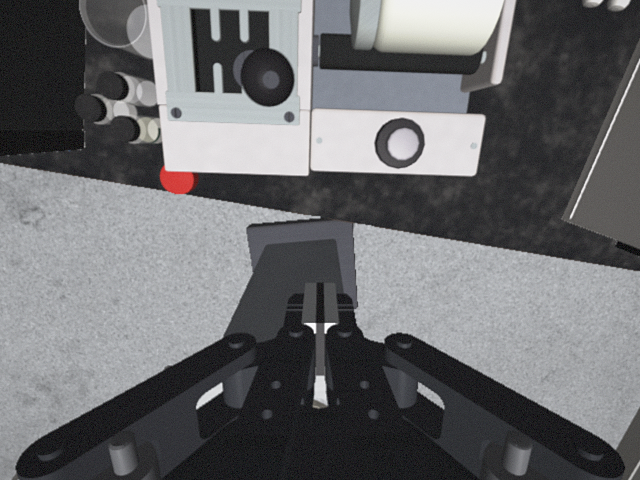

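Run:
```python
import cv2
i=cv2.imread('pics/wrist1.png')[0:190,150:350]
cv2.imwrite('pics/z1.png',cv2.resize(i,None,fx=3.15,fy=3.15,interpolation=cv2.INTER_CUBIC))
```

```text
(no output)
```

View pics/z1.png

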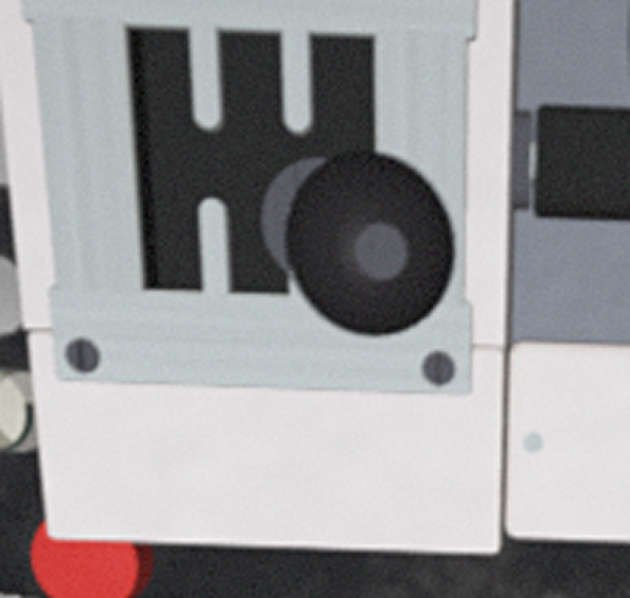

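Run:
```python
from h import *
from scipy.optimize import least_squares
p=cap('wrist')
obs=[((168.1,120),(-52,132,110)),((299.2,124.1),(-52,28,110)),((196,91.7),(-28,108.5,110)),((190.3,8.6),(28,108.5,110)),((269,11.4),(28,51.5,110)),((165.9,170.5),(-90,140,106)),((308.1,175.2),(-90,20,106)),((401.2,142.3),(-62,-60,88))]
W=np.array([atz(p,o,q[2]/1000)[:2] for o,q in obs]); Q=np.array([q[:2] for _,q in obs])/1000
f=lambda v:((np.c_[Q[:,0]*np.cos(v[2])-Q[:,1]*np.sin(v[2]),Q[:,0]*np.sin(v[2])+Q[:,1]*np.cos(v[2])]+v[:2])-W)
s=least_squares(lambda v:f(v).ravel(),[.51,-.11,-.1],loss='soft_l1',f_scale=.003)
v=s.x;print(v,np.degrees(v[2]));print((f(v)*1000).round(1))
c,si=np.cos(v[2]),np.sin(v[2])
T=lambda x,y:(v[0]+c*x-si*y,v[1]+si*x+c*y)
g=np.array(T(0,.08));print('gate',g,'start',T(-.062,-.06))
# ball: ray ∩ sphere 150 about pivot
for n,px in [('w',(267.8,79)),('w2',(266.5,77))]:
    o,d=ray(p,px);piv=np.r_[g,.028];w=o-piv;b=w@d;t=-b-np.sqrt(max(b*b-(w@w-.0225),0));X=o+d*t-piv
    mx=c*X[0]+si*X[1];my=-si*X[0]+c*X[1];print(n,X+piv,'mill rel',mx,my,'lever',np.arctan2(mx,X[2]),'yoke',-np.arctan2(my,X[2]))
b=cap('top');px=robot.pinpoint(b,'lever_ball')[0]['position'];print(px,proj(b,np.r_[g,.11]),proj(b,[*T(-.062,-.06),.088]))
o,d=ray(b,px);w=o-piv;bb=w@d;t=-bb-np.sqrt(max(bb*bb-(w@w-.0225),0));X=o+d*t-piv;print(X+piv,c*X[0]+si*X[1],-si*X[0]+c*X[1])
```

```text
[ 0.50810987 -0.10999558 -0.11391198] -6.526675458528424
[[-1.8  0.4]
 [-2.1 -0.1]
 [ 0.8  0.2]
 [ 1.2  0.2]
 [ 1.1  0.1]
 [ 0.4  0.7]
 [ 0.3 -0.6]
 [-0.3 -1. ]]
gate [ 0.51720313 -0.03051405] start (np.float64(0.43969174335326444), np.float64(-0.16255943980268628))
w [ 0.48752293 -0.06340003  0.17130945] mill rel -0.025749833827159375 -0.03604646816200205 lever -0.17778290961987073 yoke 0.24641710989316226
w2 [ 0.4886215  -0.06281123  0.17166622] mill rel -0.02472531499374235 -0.03533661603655222 lever -0.17043288649419217 yoke 0.2411758146039136
[339.2, 265.8] [321.80607226 252.43318537] [388.42636678 290.52789771]
[ 0.48874226 -0.06242969  0.17177542] -0.024648705700023008 -0.03494382564876547
```

carry_out([
  {"dp":[-1.9,0,0],"yaw":1.4,"claw":255},
  {"dp":[-1.9,0,1.2],"yaw":0,"claw":255},
  {"dp":[0,3,1.5],"yaw":0,"claw":255},
  {"dp":[0,3,1.5],"yaw":0,"claw":255},
  {"dp":[0,2.9,0.6],"yaw":0,"claw":255},
  {"dp":[0,0,0],"yaw":0,"claw":255},
  {"dp":[0,0,0],"yaw":0,"claw":255},
])

```text
t: 5.25
tcp_pos: [0.4329, -0.0533, 0.1879]
orientation: [0.473, -0.526, 0.526, -0.472]
force: [-0.9, 0.0, 0.7]
finger_gap: -0.0001
```

```bash
cat > m.py <<'E'
from h import *
V=[0.50811,-0.10999,-0.11391]
C,S=np.cos(V[2]),np.sin(V[2])
def tomill(X): a,b=X[0]-V[0],X[1]-V[1]; return np.array([C*a+S*b,-S*a+C*b,X[2]])
def toworld(m): return np.array([V[0]+C*m[0]-S*m[1],V[1]+S*m[0]+C*m[1],m[2]])
def st():
    s=robot.read_state(); M=R.from_quat(s['orientation']).as_matrix()
    print('t %.2f'%s['t'],'tcp mill mm',(tomill(s['tcp_pos'])*1e3).round(1),'F mill',np.r_[C*s['force'][0]+S*s['force'][1],-S*s['force'][0]+C*s['force'][1],s['force'][2]].round(2),'yaw',np.degrees(np.arctan2(M[1,2],M[0,2])).round(2),'tilt',M[:,1].round(3))
def ball(n,tag):
    p=cap(n,f'{n}{tag}.png')
    for r in robot.pinpoint(p,'lever_ball')[:1]:
        o,d=ray(p,r['position']);piv=toworld([0,.08,.028]);w=o-piv;b=w@d;t=-b-np.sqrt(max(b*b-(w@w-.0225),0));m=tomill(o+d*t)-[0,.08,.028]
        print(n,np.round(r['position'],1),round(r['p'],2),'ball mill mm',(m*1e3).round(1),'lever %.3f yoke %.3f'%(np.arctan2(m[0],m[2]),-np.arctan2(m[1],m[2])))
E
python3 - <<'E'
from m import *
st();ball('wrist','2');ball('top','2')
E
```

```text
t 5.25 tcp mill mm [-81.2  47.8 187.9] F mill [-0.93 -0.09  0.72] yaw -6.12 tilt [-0.    -0.001 -1.   ]
wrist [342.6 178.5] 0.79 ball mill mm [-24.8 -41.2 142.1] lever -0.173 yoke 0.282
top [338.1 268.5] 0.57 ball mill mm [-29.7 -33.4 143.2] lever -0.205 yoke 0.229
```

View pics/wrist2.png

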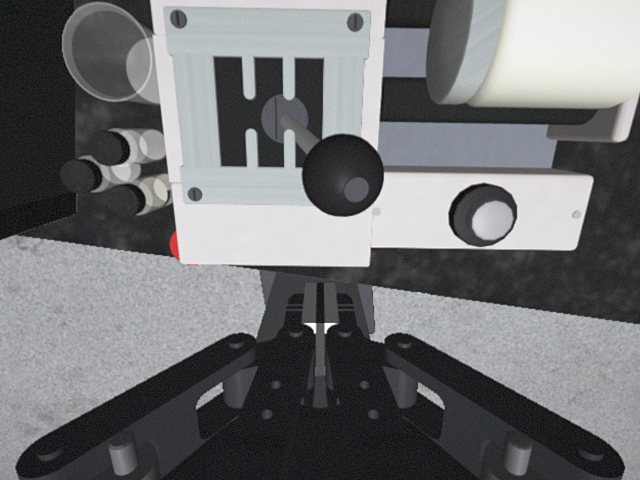

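Run:
```python
import cv2
i=cv2.imread('pics/wrist2.png')[0:280,145:395]
cv2.imwrite('pics/z2.png',cv2.resize(i,None,fx=2.1,fy=2.1,interpolation=cv2.INTER_CUBIC))
```

```text
(no output)
```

View pics/z2.png

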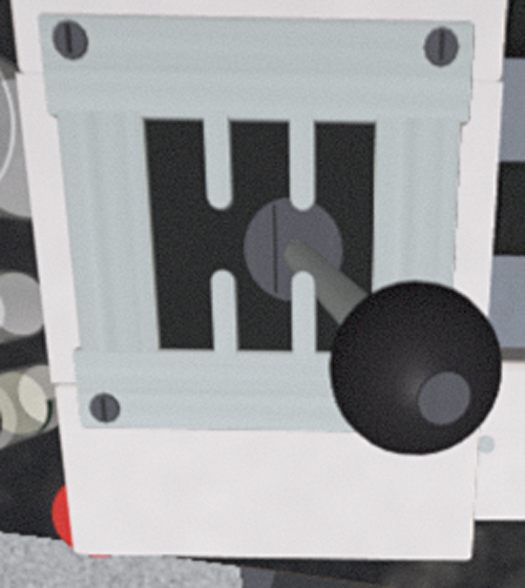

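Run:
```python
from h import *
from scipy.optimize import least_squares
p=cap('wrist')
obs=[((185,203.3),(-52,132,110)),((165,6.7),(52,132,110)),((370.2,10.5),(52,28,110)),((214,56.7),(28,108.5,110)),((324,59),(28,51.5,110)),((221.2,166.2),(-28,108.5,110)),((181.2,263.3),(-90,140,106)),((369.3,265.7),(-90,20,106)),((493,220),(-62,-60,88))]
W=np.array([atz(p,o,q[2]/1000)[:2] for o,q in obs]); Q=np.array([q[:2] for _,q in obs])/1000
f=lambda v:((np.c_[Q[:,0]*np.cos(v[2])-Q[:,1]*np.sin(v[2]),Q[:,0]*np.sin(v[2])+Q[:,1]*np.cos(v[2])]+v[:2])-W)
s=least_squares(lambda v:f(v).ravel(),[.51,-.11,-.1],loss='soft_l1',f_scale=.003)
v=s.x;print(v,np.degrees(v[2]));print((f(v)*1000).round(1))
```

```text
[ 0.50880218 -0.11502599 -0.12264701] -7.027155978927415
[[-2.1  0.5]
 [ 1.7 -0. ]
 [ 1.6 -1.1]
 [-0.2 -0.4]
 [ 0.  -0.2]
 [-0.1 -0.6]
 [-0.6  0.4]
 [-1.  -0.5]
 [ 0.7  2.3]]
```

```bash
sed -i 's/^V=.*/V=[0.5088,-0.1145,-0.1226]/' m.py
python3 - <<'E'
from m import *
st();ball('wrist','3');ball('top','3')
E
```

```text
t 5.50 tcp mill mm [-82.4  51.9 188.8] F mill [-0.1   0.33  0.31] yaw -6.11 tilt [ 0.003  0.    -1.   ]
top [340.9 268.2] 0.7 ball mill mm [-30.3 -34.3 142.8] lever -0.209 yoke 0.236
```

carry_out([
  {"dp":[0.7,0,0.5],"yaw":0.9,"claw":255},
  {"dp":[0,0,0.7],"yaw":0,"claw":255},
  {"dp":[0,0,0.4],"yaw":0,"claw":255},
  {"dp":[0,0,0.3],"yaw":0,"claw":255},
  {"dp":[0,0,0.3],"yaw":0,"claw":255},
])

```text
t: 6.2
tcp_pos: [0.4542, -0.0626, 0.1871]
orientation: [-0.469, 0.53, -0.53, 0.468]
force: [0.0, -0.5, 0.2]
finger_gap: -0.0002
```

Run:
```python
from m import *
st();ball('wrist','4');ball('top','4')
```

```text
t 6.20 tcp mill mm [-60.5  44.8 187.1] F mill [ 0.09 -0.49  0.24] yaw -7.02 tilt [-0. -0. -1.]
wrist [325.6 232. ] 0.84 ball mill mm [-25.8 -38.  142.8] lever -0.179 yoke 0.260
```

View pics/wrist4.png

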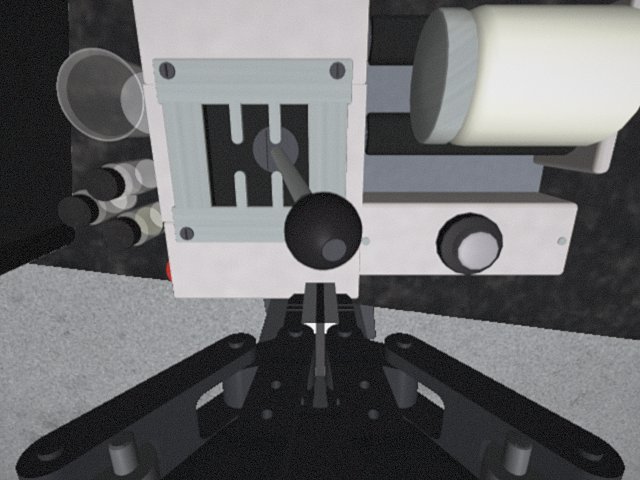

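carry_out([
  {"dp":[0.3,0,0.2],"yaw":0,"claw":255},
  {"dp":[0,0,0.3],"yaw":0,"claw":255},
  {"dp":[0,0,0.3],"yaw":0,"claw":255},
  {"dp":[0,0,0.3],"yaw":0,"claw":255},
  {"dp":[0,0,0.3],"yaw":0,"claw":255},
  {"dp":[0,0,0.3],"yaw":0,"claw":255},
  {"dp":[0,0,0.3],"yaw":0,"claw":255},
  {"dp":[0,0,0.2],"yaw":0,"claw":255},
])

```text
t: 7.2
tcp_pos: [0.4756, -0.0682, 0.1873]
orientation: [-0.469, 0.53, -0.53, 0.468]
force: [-1.0, -0.1, 0.4]
finger_gap: 0.0004
```

Run:
```python
from m import *
st();ball('wrist','5');ball('top','5')
```

```text
t 7.20 tcp mill mm [-38.6  41.8 187.3] F mill [-0.98 -0.21  0.38] yaw -7.01 tilt [-0. -0. -1.]
wrist [316.1 255.1] 0.66 ball mill mm [-13.3 -37.  144.7] lever -0.092 yoke 0.251
```

View pics/wrist5.png

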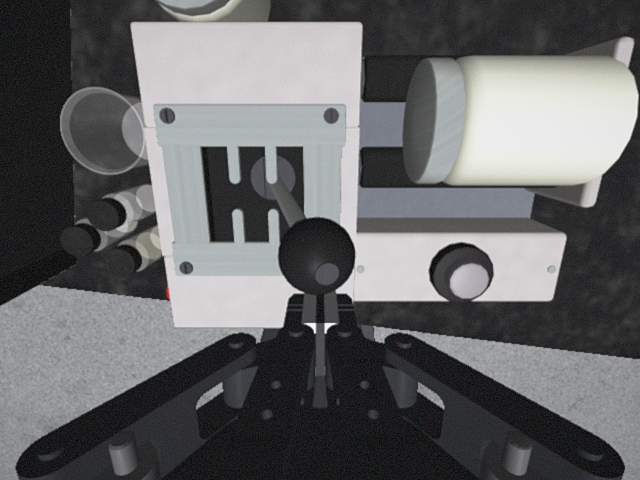

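carry_out([
  {"dp":[0,0,0.3],"yaw":0,"claw":255},
  {"dp":[0,0,0.3],"yaw":0,"claw":255},
  {"dp":[0,0,0.3],"yaw":0,"claw":255},
  {"dp":[0,0,0.3],"yaw":0,"claw":255},
  {"dp":[0,0,0],"yaw":0,"claw":255},
])

```text
t: 7.9
tcp_pos: [0.4878, -0.0697, 0.1872]
orientation: [0.468, -0.53, 0.53, -0.468]
force: [-0.6, 0.5, 1.1]
finger_gap: 0.0
```

Run:
```python
from m import *
st();ball('wrist','6');ball('top','6')
i=cv2.imread('pics/wrist6.png')[90:360,130:430]
cv2.imwrite('pics/z6.png',cv2.resize(i,None,fx=2.2,fy=2.2,interpolation=cv2.INTER_CUBIC))
```

```text
t 7.90 tcp mill mm [-26.4  41.9 187.2] F mill [-0.65  0.38  1.07] yaw -7.02 tilt [ 0. -0. -1.]
wrist [316.9 255.7] 0.96 ball mill mm [ -1.1 -37.3 145.3] lever -0.008 yoke 0.251
```

View pics/z6.png

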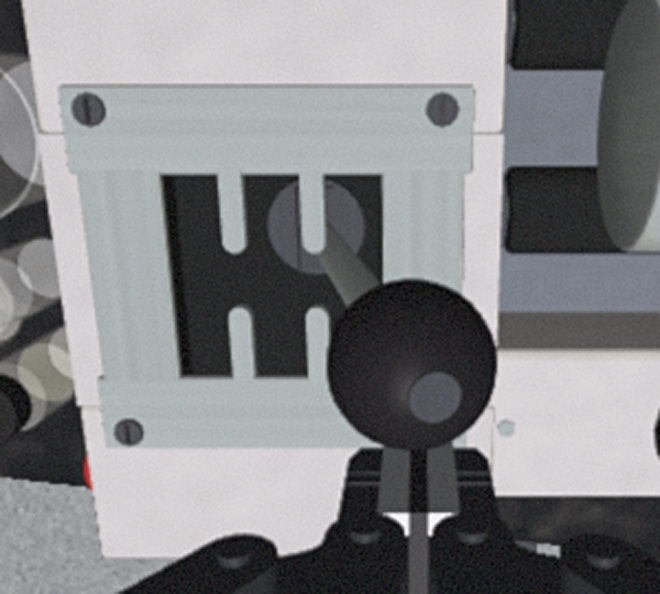

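Run:
```python
from m import *
p=cap('wrist')
for z,q in [((60,88),(52,132)),((474,86),(52,28)),((107,446),(-52,132)),((162,175),(28,108.5)),((382,175),(28,51.5)),((181,377),(-28,108.5))]:
    px=(z[0]/2.2+130,z[1]/2.2+90); m=tomill(atz(p,px,.11))*1e3; print(q,(m[:2]-q).round(1))
```

```text
(52, 132) [-4.  -1.7]
(52, 28) [-3.5 -0.5]
(-52, 132) [ 1.8 -1.4]
(28, 108.5) [-1.3 -1.4]
(28, 51.5) [-1.3 -0.9]
(-28, 108.5) [-0.9 -1.1]
```

carry_out([
  {"dp":[0,0,-1.0],"yaw":0,"claw":255},
  {"dp":[1.5,0,-0.6],"yaw":0,"claw":255},
  {"dp":[2.8,0,0],"yaw":0,"claw":255},
  {"dp":[0,0,1.4],"yaw":0,"claw":255},
  {"dp":[0,0,1.4],"yaw":0,"claw":255},
  {"dp":[0,0,1.4],"yaw":0,"claw":255},
  {"dp":[0,0,0],"yaw":0,"claw":255},
])

```text
t: 8.85
tcp_pos: [0.5082, -0.1163, 0.1871]
orientation: [0.468, -0.53, 0.53, -0.468]
force: [0.4, 0.1, -0.5]
finger_gap: 0.0
```

```bash
sed -i 's/^V=.*/V=[0.50757,-0.11546,-0.1226]/' m.py
python3 - <<'E'
from m import *
st();ball('wrist','7');ball('top','7')
E
```

```text
t 8.85 tcp mill mm [  0.8  -0.7 187.1] F mill [ 0.34  0.17 -0.5 ] yaw -7.04 tilt [ 0. -0. -1.]
wrist [217.8 313.9] 0.8 ball mill mm [ -0.9 -36.9 145.4] lever -0.006 yoke 0.248
```

View pics/wrist7.png

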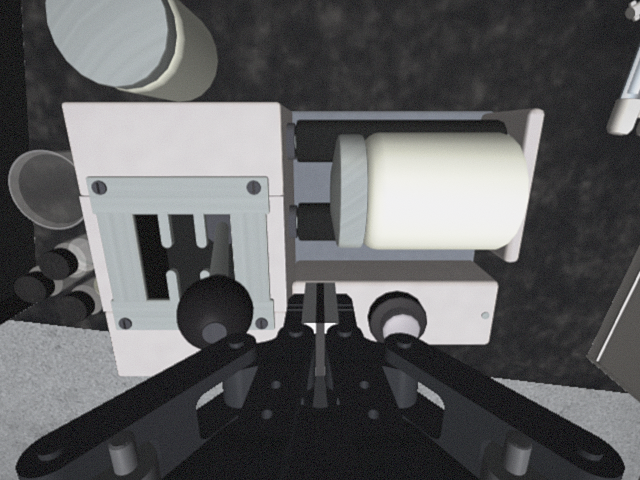

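carry_out([
  {"dp":[0,-0.7,0],"yaw":0,"claw":255},
  {"dp":[-0.8,0,0],"yaw":0,"claw":255},
  {"dp":[-0.4,0,0],"yaw":0,"claw":255},
  {"dp":[-0.3,0,0],"yaw":0,"claw":255},
  {"dp":[-0.3,0,0],"yaw":0,"claw":255},
  {"dp":[-0.3,0,0],"yaw":0,"claw":255},
  {"dp":[-0.3,0,0],"yaw":0,"claw":255},
  {"dp":[0,0,0],"yaw":0,"claw":255},
])

```text
t: 9.85
tcp_pos: [0.511, -0.0915, 0.1945]
orientation: [0.468, -0.529, 0.53, -0.469]
force: [-0.2, -1.0, 1.8]
finger_gap: -0.0001
```

Run:
```python
from m import *
st();ball('wrist','8');ball('top','8')
```

```text
t 9.85 tcp mill mm [  0.5  24.2 194.5] F mill [-0.05 -1.01  1.76] yaw -7.0 tilt [ 0.001 -0.    -1.   ]
wrist [257.6 306.3] 0.85 ball mill mm [ -0.5 -28.3 147.3] lever -0.003 yoke 0.189
```

View pics/wrist8.png

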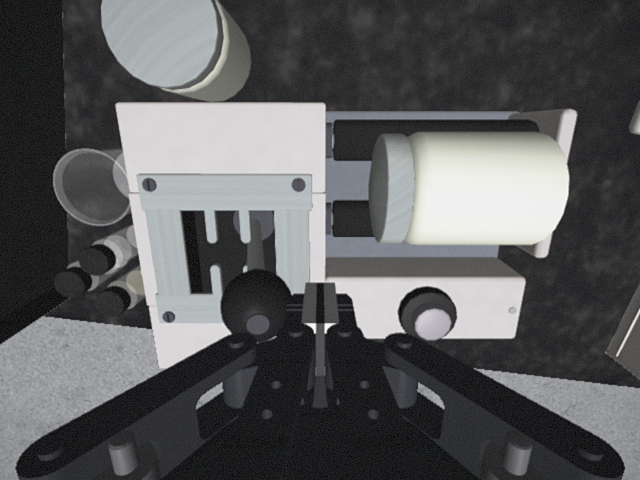

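carry_out([
  {"dp":[-0.3,0,0],"yaw":0,"claw":255},
  {"dp":[-0.3,0,0],"yaw":0,"claw":255},
  {"dp":[-0.3,0,0],"yaw":0,"claw":255},
  {"dp":[-0.3,0,0],"yaw":0,"claw":255},
  {"dp":[-0.3,0,0],"yaw":0,"claw":255},
  {"dp":[-0.3,0,0],"yaw":0,"claw":255},
  {"dp":[-0.3,0,0],"yaw":0,"claw":255},
  {"dp":[-0.2,0,0],"yaw":0,"claw":255},
])

```text
t: 10.85
tcp_pos: [0.5136, -0.0685, 0.1942]
orientation: [-0.469, 0.53, -0.53, 0.468]
force: [-0.2, -0.9, 1.5]
finger_gap: 0.0
```

Run:
```python
from m import *
st();ball('wrist','9');ball('top','9');st()
```

```text
t 10.85 tcp mill mm [  0.2  47.3 194.2] F mill [-0.06 -0.95  1.53] yaw -7.01 tilt [-0.  0. -1.]
wrist [255.9 306.2] 0.67 ball mill mm [  0.9  -5.  149.9] lever 0.006 yoke 0.033
t 11.05 tcp mill mm [1.00e-01 4.73e+01 1.94e+02] F mill [ 0.02 -0.27  0.19] yaw -7.01 tilt [-0.     0.001 -1.   ]
```

View pics/wrist9.png

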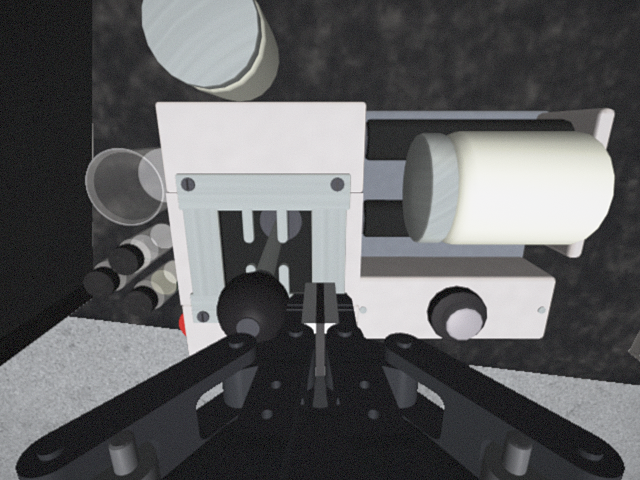

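Run:
```python
from m import *
p=cap('wrist','wrist10.png')
print(robot.boxes_of(p,'lever_ball')[:1],robot.pinpoint(p,'lever_ball')[:1])
i=p['frame'][160:350,160:380,::-1]
cv2.imwrite('pics/z10.png',cv2.resize(i,None,fx=3,fy=3,interpolation=cv2.INTER_CUBIC))
```

```text
[{'position': [257.1, 303.2], 'p': 0.61}] [{'position': [253.7, 309.0], 'p': 0.6}]
```

View pics/z10.png

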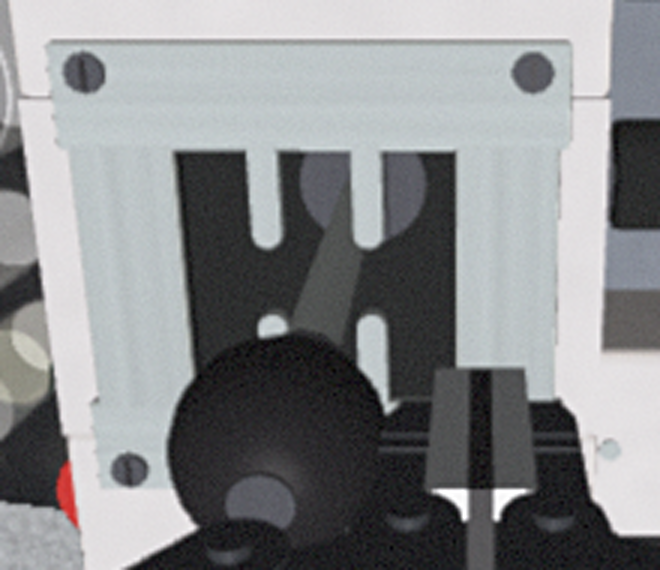

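Run:
```python
from m import *
p=cap('wrist')
for z,q in [((50,42),(52,132)),((571,42),(52,28)),((177,151),(28,108.5)),((456,151),(28,51.5))]:
    px=(z[0]/3+160,z[1]/3+160); print(q,(tomill(atz(p,px,.11))[:2]*1e3-q).round(1))
print(tomill(atz(p,(252.5,307),.178))*1e3)
```

```text
(52, 132) [-1.9 -1.4]
(52, 28) [-1.9  0.8]
(28, 108.5) [ 0.3 -0.8]
(28, 51.5) [ 0.3 -0.1]
[  0.55805418  76.23961403 178.        ]
```

carry_out([
  {"dp":[-0.2,0,0],"yaw":0,"claw":255},
  {"dp":[-0.1,0,0],"yaw":0,"claw":255},
  {"dp":[0,0,0],"yaw":0,"claw":255},
  {"dp":[0,0,0],"yaw":0,"claw":255},
])

```text
t: 11.65
tcp_pos: [0.5139, -0.0659, 0.1943]
orientation: [0.468, -0.53, 0.53, -0.468]
force: [-0.4, -0.6, -0.1]
finger_gap: 0.0
```

Run:
```python
from m import *
st()
p=cap('wrist','wrist11.png')
print(robot.pinpoint(p,'lever_ball')[:1])
i=p['frame'][160:350,160:380,::-1]
cv2.imwrite('pics/z11.png',cv2.resize(i,None,fx=3,fy=3,interpolation=cv2.INTER_CUBIC))
```

```text
t 11.65 tcp mill mm [  0.3  50.  194.3] F mill [-0.32 -0.67 -0.06] yaw -7.01 tilt [ 0. -0. -1.]
[{'position': [257.2, 308.4], 'p': 0.84}]
```

View pics/z11.png

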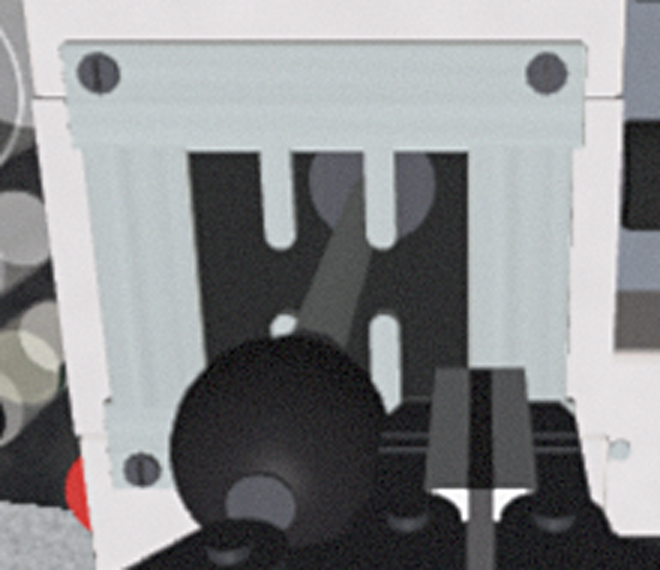

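Run:
```python
from m import *
b=cap('top','top12.png'); a=cap('scene','scene12.png')
for px in [(317,87),(485,165)]:
  for z in (.1,.2): print(px,z,tomill(atz(b,px,z)).round(3))
```

```text
(317, 87) 0.1 [0.341 0.132 0.1  ]
(317, 87) 0.2 [0.297 0.125 0.2  ]
(485, 165) 0.1 [ 0.211 -0.226  0.1  ]
(485, 165) 0.2 [ 0.182 -0.192  0.2  ]
```

View pics/scene12.png

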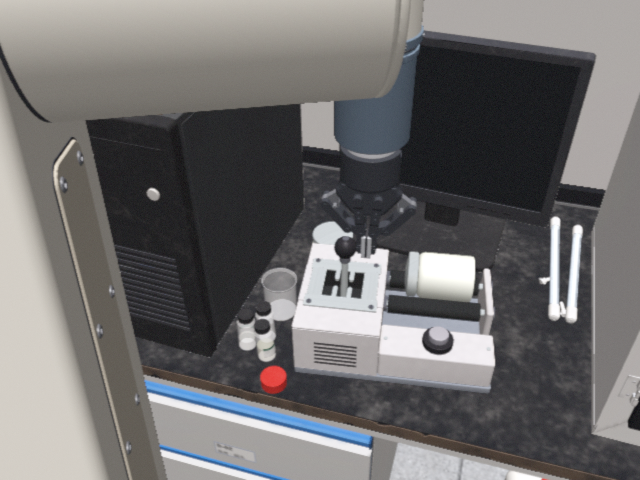

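View pics/top12.png

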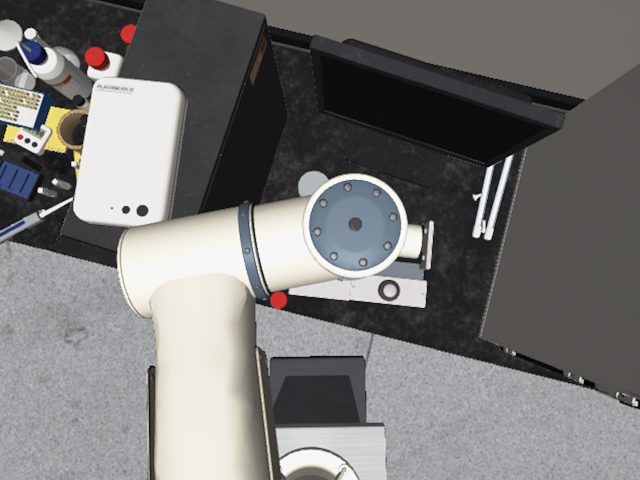

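Run:
```python
from m import *
s=robot.read_state();b=cap('top');print(s['qpos'].round(3),s['tcp_pos'])
for z in np.arange(.25,.8,.05): print(z.round(2),atz(b,(355,224),z)[:2].round(3), 'link width',(.0+75/439*np.linalg.norm(np.array([b['c2w'][2,3]-z]))).round(3), 'edge',atz(b,(122,262),z)[:2].round(3),proj(b,[s['tcp_pos'][0],s['tcp_pos'][1],z]).round(0))
```

```text
[ 0.175  0.22  -0.097 -0.    -1.254  1.273] [ 0.51394891 -0.06589124  0.19429939]
0.25 [ 0.556 -0.088] link width 0.124 edge [0.499 0.3  ] [342. 249.]
0.3 [ 0.55  -0.084] link width 0.116 edge [0.497 0.276] [344. 247.]
0.35 [ 0.544 -0.081] link width 0.107 edge [0.495 0.253] [345. 245.]
0.4 [ 0.538 -0.078] link width 0.098 edge [0.493 0.23 ] [347. 242.]
0.45 [ 0.532 -0.074] link width 0.09 edge [0.491 0.207] [348. 239.]
0.5 [ 0.526 -0.071] link width 0.081 edge [0.489 0.183] [351. 235.]
0.55 [ 0.52  -0.067] link width 0.073 edge [0.487 0.16 ] [354. 230.]
0.6 [ 0.514 -0.064] link width 0.064 edge [0.485 0.137] [357. 224.]
0.65 [ 0.508 -0.06 ] link width 0.056 edge [0.482 0.114] [362. 216.]
0.7 [ 0.502 -0.057] link width 0.047 edge [0.48 0.09] [368. 205.]
0.75 [ 0.496 -0.054] link width 0.039 edge [0.478 0.067] [378. 189.]
```

carry_out([
  {"dp":[1.2,0,0],"yaw":0,"claw":255},
  {"dp":[0,0,2.3],"yaw":0,"claw":255},
  {"dp":[0,0,2.3],"yaw":0,"claw":255},
  {"dp":[-2,0,0],"yaw":0,"claw":255},
  {"dp":[-2.1,0.3,0],"yaw":0,"claw":255},
  {"dp":[0,0.4,-0.3],"yaw":0,"claw":255},
  {"dp":[0,0,0],"yaw":0,"claw":255},
  {"dp":[0,0,0],"yaw":0,"claw":255},
])

```text
t: 12.7
tcp_pos: [0.56, -0.0431, 0.1873]
orientation: [0.468, -0.53, 0.53, -0.468]
force: [-0.9, 0.4, 0.1]
finger_gap: -0.0002
```

Run:
```python
from m import *
st(); ball('scene',13); ball('wrist',13)
```

```text
t 12.70 tcp mill mm [ 43.2  78.2 187.3] F mill [-0.94  0.31  0.07] yaw -7.03 tilt [-0. -0. -1.]
scene [345.2 248.4] 0.56 ball mill mm [ -1.9  -2.8 150. ] lever -0.013 yoke 0.019
wrist [319.2 400.6] 0.86 ball mill mm [ -0.9  -1.9 150. ] lever -0.006 yoke 0.013
```

View pics/scene13.png

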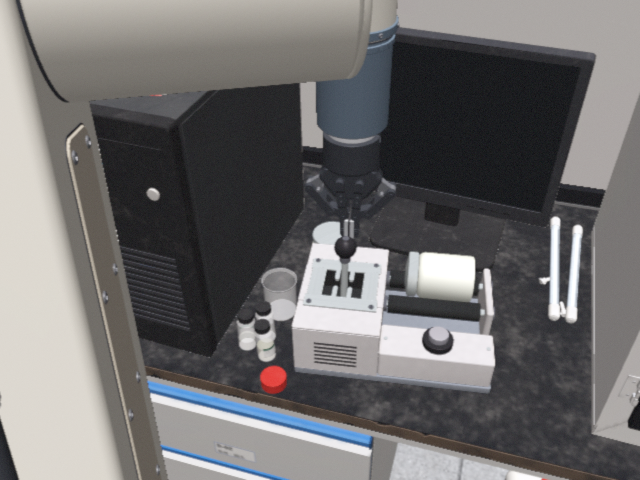

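View pics/wrist13.png

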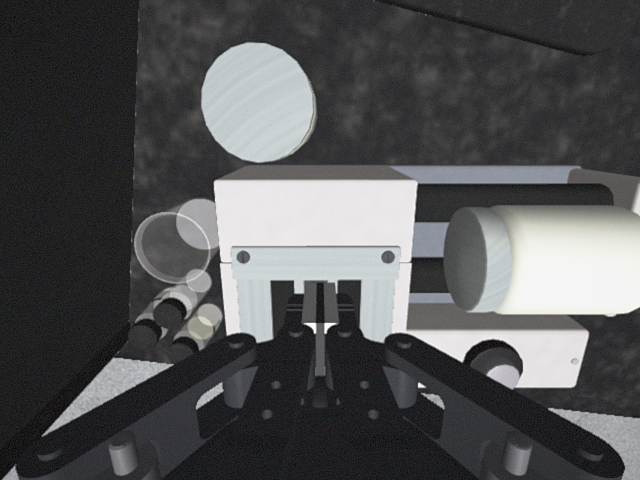

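carry_out([
  {"dp":[0,0,-0.6],"yaw":0,"claw":255},
  {"dp":[0,0,-0.6],"yaw":0,"claw":255},
  {"dp":[0,0,-0.4],"yaw":0,"claw":255},
  {"dp":[0,0,-0.3],"yaw":0,"claw":255},
  {"dp":[0,0,-0.3],"yaw":0,"claw":255},
  {"dp":[0,0,-0.3],"yaw":0,"claw":255},
])

```text
t: 13.5
tcp_pos: [0.5354, -0.0393, 0.1876]
orientation: [0.468, -0.529, 0.53, -0.469]
force: [0.8, 0.8, 1.5]
finger_gap: -0.0001
```

Run:
```python
from m import *
st(); ball('scene',14); st()
```

```text
t 13.50 tcp mill mm [ 18.3  79.  187.6] F mill [0.74 0.94 1.45] yaw -7.01 tilt [ 0.001 -0.    -1.   ]
scene [343.2 249.9] 0.91 ball mill mm [ -5.4  -0.5 149.9] lever -0.036 yoke 0.003
t 13.60 tcp mill mm [ 18.1  79.  187.5] F mill [0.91 1.06 0.21] yaw -7.01 tilt [ 0.  0. -1.]
```

carry_out([
  {"dp":[0,0,-0.3],"yaw":0,"claw":255},
  {"dp":[0,0,-0.3],"yaw":0,"claw":255},
  {"dp":[0,0,-0.3],"yaw":0,"claw":255},
  {"dp":[0,0,-0.3],"yaw":0,"claw":255},
])

```text
t: 14.0
tcp_pos: [0.5232, -0.0377, 0.1872]
orientation: [-0.468, 0.53, -0.53, 0.468]
force: [1.1, 0.6, 0.1]
finger_gap: 0.0001
```

Run:
```python
from m import *
st(); ball('scene',15); st()
```

```text
t 14.00 tcp mill mm [  6.   79.  187.2] F mill [1.06 0.73 0.08] yaw -7.02 tilt [-0.  0. -1.]
scene [342.6 258.1] 0.62 ball mill mm [-21.   -1.6 148.5] lever -0.140 yoke 0.011
t 14.10 tcp mill mm [  5.7  79.  187.2] F mill [0.65 1.26 0.19] yaw -7.01 tilt [-0.  0. -1.]
```

Moving freely in the near slot; continuing.

carry_out([
  {"dp":[0,0,-0.3],"yaw":0,"claw":255},
  {"dp":[0,0,-0.3],"yaw":0,"claw":255},
  {"dp":[0,0,-0.3],"yaw":0,"claw":255},
  {"dp":[0,0,-0.3],"yaw":0,"claw":255},
])

```text
t: 14.5
tcp_pos: [0.5112, -0.0364, 0.1872]
orientation: [-0.469, 0.53, -0.53, 0.468]
force: [1.9, 0.2, -1.0]
finger_gap: 0.0001
```

Run:
```python
from m import *
st(); ball('scene',16); st()
```

```text
t 14.50 tcp mill mm [ -6.   78.9 187.2] F mill [ 1.85  0.43 -1.03] yaw -7.02 tilt [-0. -0. -1.]
scene [343.8 264.4] 0.92 ball mill mm [-31.4  -4.5 146.6] lever -0.211 yoke 0.031
t 14.60 tcp mill mm [ -6.2  78.9 187.4] F mill [-0.01  0.42 -0.08] yaw -7.01 tilt [-0.  0. -1.]
```

carry_out([
  {"dp":[0,0,-0.2],"yaw":0,"claw":255},
  {"dp":[0,0,-0.2],"yaw":0,"claw":255},
  {"dp":[0,0,-0.2],"yaw":0,"claw":255},
  {"dp":[0,0,-0.1],"yaw":0,"claw":255},
])

```text
t: 15.0
tcp_pos: [0.5046, -0.0355, 0.1873]
orientation: [0.468, -0.53, 0.53, -0.469]
force: [2.0, -0.2, -1.7]
finger_gap: 0.0001
```

carry_out([
  {"dp":[0,0,-0.1],"yaw":0,"claw":255},
])

```text
t: 15.1
tcp_pos: [0.5041, -0.0354, 0.1874]
orientation: [0.468, -0.529, 0.53, -0.469]
force: [5.0, -1.0, -3.8]
finger_gap: 0.0
```

Run:
```python
from m import *
st(); ball('scene',17); st()
```

```text
t 15.10 tcp mill mm [-13.3  79.  187.4] F mill [ 5.13 -0.4  -3.78] yaw -7.01 tilt [ 0.001 -0.    -1.   ]
scene [340.9 268.6] 0.95 ball mill mm [-38.5  -1.5 145. ] lever -0.260 yoke 0.010
t 15.20 tcp mill mm [-13.2  79.  187.4] F mill [ 3.67 -0.05 -3.51] yaw -7.01 tilt [ 0.001 -0.    -1.   ]
```

carry_out([
  {"dp":[0,0,-0.1],"yaw":0,"claw":255},
  {"dp":[0,0,0],"yaw":0,"claw":255},
  {"dp":[0,0,0],"yaw":0,"claw":255},
])

```text
t: 15.5
tcp_pos: [0.5037, -0.0353, 0.1875]
orientation: [0.468, -0.529, 0.53, -0.469]
force: [5.7, -1.3, -3.4]
finger_gap: 0.0002
```

Run:
```python
from m import *
st(); ball('scene',18)
i=cv2.imread('pics/scene18.png')[200:400,240:510]
cv2.imwrite('pics/z18.png',cv2.resize(i,None,fx=2.8,fy=2.8,interpolation=cv2.INTER_CUBIC))
```

```text
t 15.50 tcp mill mm [-13.7  79.1 187.5] F mill [ 5.8  -0.56 -3.39] yaw -7.01 tilt [ 0.002 -0.    -1.   ]
scene [343.9 270.8] 0.86 ball mill mm [-41.4  -5.9 144.1] lever -0.280 yoke 0.041
```

View pics/z18.png

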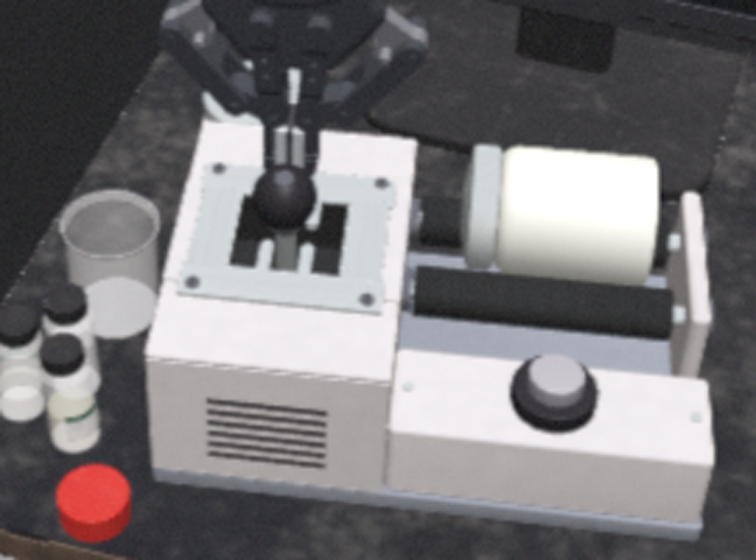

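carry_out([
  {"dp":[0,0,0.6],"yaw":0,"claw":255},
  {"dp":[0,0,1.4],"yaw":0,"claw":255},
  {"dp":[0,-4,0],"yaw":0,"claw":255},
  {"dp":[0,-4,0],"yaw":0,"claw":255},
  {"dp":[4.6,0,-3],"yaw":0,"claw":255},
  {"dp":[4.6,0,-4],"yaw":0,"claw":255},
  {"dp":[4.6,0,-4],"yaw":0,"claw":255},
  {"dp":[0,0,0],"yaw":0,"claw":255},
])

```text
t: 16.4
tcp_pos: [0.4121, -0.1452, 0.2682]
orientation: [-0.468, 0.531, -0.53, 0.467]
force: [1.0, -0.1, -0.3]
finger_gap: -0.0003
```

Run:
```python
from m import *
st()
p=cap('wrist','wrist19.png');r=robot.pinpoint(p,'start_top');print([(x['position'],x['p'],tomill(atz(p,x['position'],.088))) for x in r[:2]])
ball('wrist',20);st()
```

```text
t 16.40 tcp mill mm [-91.1 -41.2 268.2] F mill [ 1.02  0.06 -0.32] yaw -7.21 tilt [-0.001 -0.    -1.   ]
[([337.7, 183.2], 0.89, array([-0.06095652, -0.05745368,  0.088     ]))]
wrist [130.3 179.4] 0.96 ball mill mm [-43.   -1.2 143.7] lever -0.291 yoke 0.008
t 16.60 tcp mill mm [-87.4 -38.  267.2] F mill [ 0.43  0.09 -0.64] yaw -7.01 tilt [-0.001  0.    -1.   ]
```

View pics/wrist19.png

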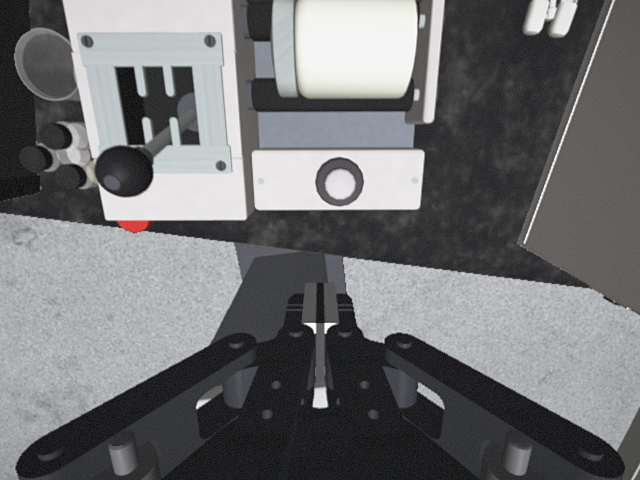

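Run:
```python
from m import *
st()
for n in ('wrist','scene','top'):
    p=cap(n);r=robot.pinpoint(p,'start_top');print(n,[(np.round(x['position'],1),x['p'],(tomill(atz(p,x['position'],.088))*1e3).round(1)) for x in r[:2]])
```

```text
t 16.60 tcp mill mm [-87.4 -38.  267.2] F mill [ 0.43  0.09 -0.64] yaw -7.01 tilt [-0.001  0.    -1.   ]
wrist [(array([342.3, 187.1]), 0.75, array([-60.4, -58.1,  88. ]))]
scene [(array([441.4, 329.1]), 0.54, array([-50.3, -64.4,  88. ]))]
top []
```

carry_out([
  {"dp":[2.1,0,2.6],"yaw":0,"claw":255},
  {"dp":[0,4,0],"yaw":0,"claw":255},
  {"dp":[0,4,0],"yaw":0,"claw":255},
  {"dp":[0,3.5,0],"yaw":0,"claw":255},
  {"dp":[0,1.7,0],"yaw":0,"claw":255},
  {"dp":[0,0,0],"yaw":0,"claw":255},
  {"dp":[0,0,0],"yaw":0,"claw":255},
])

```text
t: 17.6
tcp_pos: [0.4397, -0.1669, 0.1359]
orientation: [0.469, -0.529, 0.53, -0.469]
force: [0.3, -1.0, 0.1]
finger_gap: 0.0002
```

Run:
```python
from m import *
st();p=cap('wrist','wrist21.png');p=cap('scene','scene21.png')
i=p['frame'][180:400,260:560,::-1]
cv2.imwrite('pics/z21.png',cv2.resize(i,None,fx=2.6,fy=2.6,interpolation=cv2.INTER_CUBIC))
```

```text
t 17.60 tcp mill mm [-61.  -59.4 135.9] F mill [ 0.38 -0.97  0.13] yaw -6.98 tilt [ 0.    -0.001 -1.   ]
```

View pics/wrist21.png

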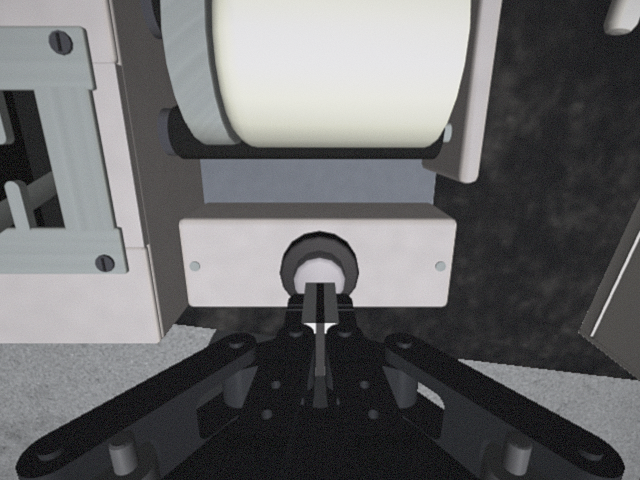

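View pics/z21.png

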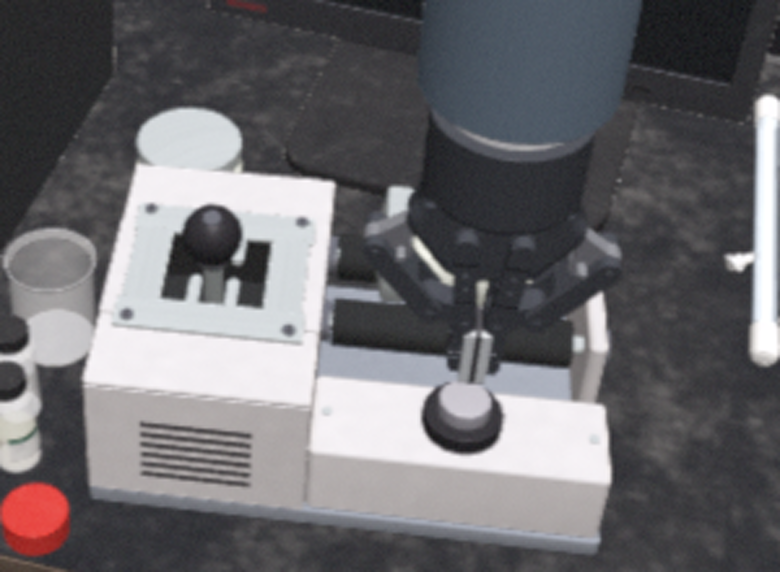

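carry_out([
  {"dp":[0,1.2,0],"yaw":0,"claw":255},
  {"dp":[0,0.6,0],"yaw":0,"claw":255},
  {"dp":[0,0.3,0],"yaw":0,"claw":255},
  {"dp":[0,0.2,0],"yaw":0,"claw":255},
  {"dp":[0,0,0],"yaw":0,"claw":255},
])

```text
t: 18.2
tcp_pos: [0.4395, -0.1668, 0.1129]
orientation: [0.468, -0.529, 0.53, -0.469]
force: [-1.3, 1.5, 3.6]
finger_gap: 0.0001
```

carry_out([
  {"dp":[0,0.2,0],"yaw":0,"claw":255},
  {"dp":[0,0.1,0],"yaw":0,"claw":255},
  {"dp":[0,0,0],"yaw":0,"claw":255},
])

```text
t: 18.5
tcp_pos: [0.4396, -0.1669, 0.1109]
orientation: [0.468, -0.529, 0.53, -0.469]
force: [-4.1, 3.8, 13.5]
finger_gap: -0.0005
```

Run:
```python
from m import *
st();print(robot.finger_overhang);p=cap('wrist','wrist22.png')
i=p['frame'][200:340,220:420,::-1]
cv2.imwrite('pics/z22w.png',cv2.resize(i,None,fx=3.5,fy=3.5,interpolation=cv2.INTER_CUBIC))
p=cap('scene','scene22.png')
i=p['frame'][290:370,380:500,::-1]
cv2.imwrite('pics/z22.png',cv2.resize(i,None,fx=5,fy=5,interpolation=cv2.INTER_CUBIC))
```

```text
t 18.50 tcp mill mm [-61.2 -59.4 110.9] F mill [-4.5   3.22 13.48] yaw -6.98 tilt [ 0.002 -0.001 -1.   ]
0.025
```

View pics/z22w.png

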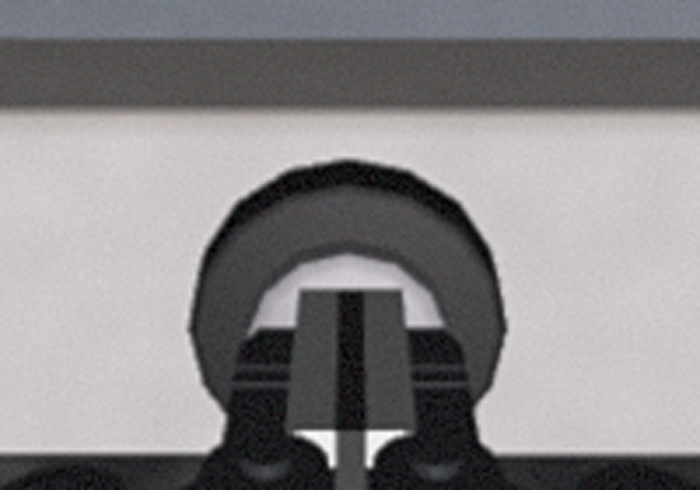

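View pics/z22.png

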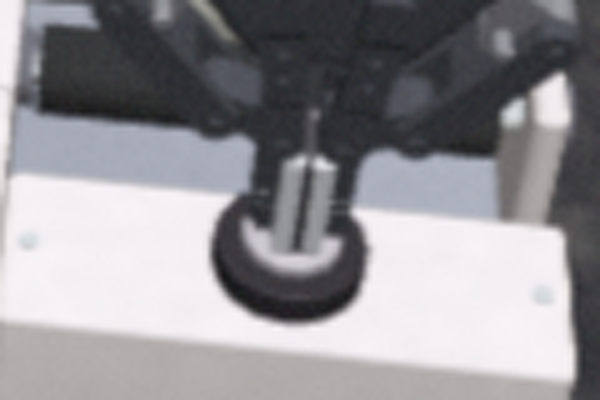

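carry_out([
  {"dp":[0,0.1,0],"yaw":0,"claw":255},
  {"dp":[0,0,0],"yaw":0,"claw":255},
  {"dp":[0,0,0],"yaw":0,"claw":255},
])

```text
t: 18.9
tcp_pos: [0.4396, -0.1669, 0.1108]
orientation: [0.468, -0.529, 0.53, -0.469]
force: [-6.7, 6.4, 21.6]
finger_gap: -0.0
```

carry_out([
  {"dp":[0,-0.2,0],"yaw":0,"claw":255},
  {"dp":[0,0,0],"yaw":0,"claw":255},
])

```text
t: 19.1
tcp_pos: [0.4396, -0.1669, 0.1112]
orientation: [0.468, -0.529, 0.53, -0.469]
force: [-0.9, 1.7, 4.9]
finger_gap: 0.0002
```

carry_out([
  {"dp":[0,-0.2,0],"yaw":0,"claw":255},
  {"dp":[0,0,0],"yaw":0,"claw":255},
])

```text
t: 19.3
tcp_pos: [0.4395, -0.1669, 0.1127]
orientation: [0.468, -0.529, 0.53, -0.469]
force: [0.4, 1.6, 4.2]
finger_gap: 0.0001
```

carry_out([
  {"dp":[0,-0.2,0],"yaw":0,"claw":255},
  {"dp":[0,0,0],"yaw":0,"claw":255},
])

```text
t: 19.5
tcp_pos: [0.4396, -0.1669, 0.1145]
orientation: [0.468, -0.529, 0.53, -0.469]
force: [1.2, 1.1, 3.0]
finger_gap: 0.0001
```

carry_out([
  {"dp":[0,-0.2,0],"yaw":0,"claw":255},
  {"dp":[0,0,0],"yaw":0,"claw":255},
])

```text
t: 19.7
tcp_pos: [0.4392, -0.167, 0.1164]
orientation: [0.468, -0.53, 0.53, -0.468]
force: [1.5, -0.5, 1.0]
finger_gap: 0.0003
```

carry_out([
  {"dp":[0,-2,0],"yaw":0,"claw":255},
  {"dp":[0,-4,0],"yaw":0,"claw":255},
  {"dp":[0,-4,0],"yaw":0,"claw":255},
  {"dp":[0,-2,-3],"yaw":0,"claw":255},
  {"dp":[0,0,-3],"yaw":0,"claw":255},
  {"dp":[0,0,0],"yaw":0,"claw":255},
  {"dp":[0,0,0],"yaw":0,"claw":255},
])

```text
t: 20.4
tcp_pos: [0.3788, -0.1595, 0.236]
orientation: [-0.469, 0.53, -0.529, 0.468]
force: [0.3, -0.7, 0.4]
finger_gap: -0.0003
```

Run:
```python
from m import *
st(); ball('wrist',30); ball('scene',30)
p=cap('scene','scene31.png')
for t in ['jar','spare_jar','beaker','red_cap','vial_1']:print(t,[(np.round(x['position'],0).tolist(),x['p']) for x in robot.pinpoint(p,t)[:3]])
```

```text
t 20.40 tcp mill mm [-122.5  -59.5  236. ] F mill [ 0.42 -0.62  0.37] yaw -7.03 tilt [-0.001  0.    -1.   ]
wrist [ 44.9 117. ] 0.69 ball mill mm [-41.6  -1.7 144.1] lever -0.281 yoke 0.011
jar []
spare_jar []
beaker [([280.0, 312.0], 0.81)]
red_cap [([275.0, 381.0], 0.62)]
vial_1 [([270.0, 336.0], 0.93), ([243.0, 347.0], 0.77), ([264.0, 358.0], 0.67)]
```

View pics/wrist30.png

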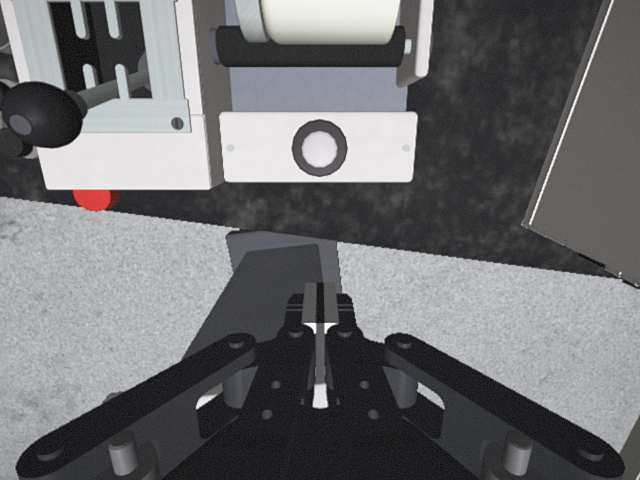

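View pics/scene31.png

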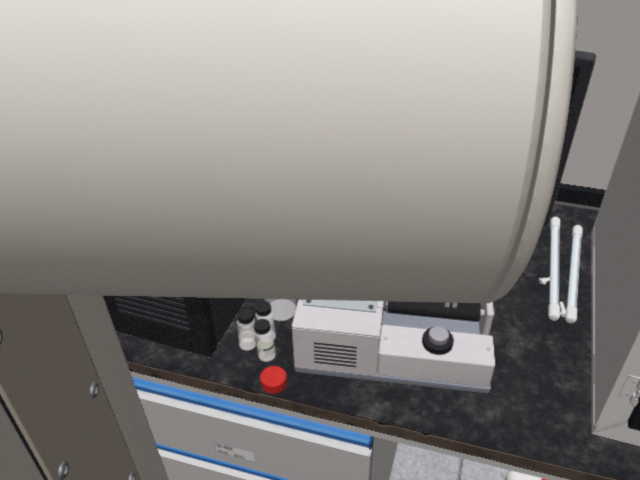

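The lever reads -0.281 / 0.011, so it is in gear. The button is up, and the vials, beaker and cap have not moved. The arm is clear, so I'm handing in.

Run:
```python
from station import robot
print(robot.finish_job())
```

```text
the job is handed in; nothing more can be done
None
```

The lever is in the near slot of the middle lane, and after that I pressed the start button right down and let it come up. I handed the job in at about 20 s of the 64 s allowed; the hand-in gives no verdict.

**Lever:** I pushed the ball with the closed fingertips only: forward to neutral, left along the channel, then back towards the robot until the force rose at the closed end. The most force I read during the pushes was about 7 N. My last wrist picture put the lever at -0.28 rad and the yoke at +0.01 rad, both within the limits.

**Button:** It bottomed out when pressed, at up to about 22 N. On release the spring force fell from about 5 N to about 1 N over 5.5 mm of lift, which fits a full press. In the last picture it is up again.

**Everything else:** The vials, beaker and cap were found within a few pixels of where they began. The arm hid the spare jar and part of the jar in the last pictures. Earlier pictures showed the jar still on the rollers and the spare jar in place.

**Disagreements:**
- The position estimates from the different cameras differed by up to about 10 mm for the button and the gate, and by a few mm for the ball, so I relied on the close wrist views.
- With the gripper shut, the fingertips seemed to reach about 4 mm beyond the stated 25 mm, because they met the button that much early.

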